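Aim the swing-arm loudspeaker along the desk strip

TASK

The heavy loudspeaker rides on an almost frictionless swing arm: nudge it round, touching only its two springy side bumpers (never the cabinet or the steel arm), until its front points along the flat steel strip on the desk. Bring it to a standstill there, let go and let it stand free for a good five seconds. Be gentle: do not ram it, do not let it run into its end stops, and leave the mug, the wooden dog and the book where they are.

Things in the scene. Friction and masses are not known exactly. Their poses are not given: they have to be found in the camera images.
- post: Fixed steel post on a round foot (130 mm), 40 mm thick, 184 mm tall. Origin on the desk on the vertical hinge axis. A hub of 120 mm diameter (top at 82 mm) turns on it and carries a flat steel arm, 120 mm wide, 32 to 54 mm above the desk. Swing angles count from this body's -x axis, which points roughly to the robot.
- boom (a joint): Swing angle, rad, positive counter-clockwise from above; at 0 the loudspeaker lies along the post's -x axis. Stops at +-0.75 (beyond 0.70 counts as hitting them). Swinging mass 5.2 kg, inertia about the hinge 0.35 kg m2 nominal (0.8 to 1.3 times that). Drag 0.006 N m s/rad and 0.0004 N m dry friction: it coasts for 30 s and more. No spring.
- nose (a point): Middle of the loudspeaker's front face, 400 mm from the hinge axis, 108 mm above the desk. Axes are those of the swing arm: -x from the hinge out through the front, y sideways. The wooden cabinet spans 200 to 400 mm from the hinge, is 150 mm wide, and reaches from 55 to 160 mm above the desk.
- pad_left (a joint): How far the left bumper is pushed in, m: 0 free, 0.05 at the bottom of its travel. Spring 45 N/m (the force is 45 N/m x this value), damping only 1 N s/m: things bounce off it. The moving bumper weighs 0.12 kg.
- pad_right (a joint): The same for the right bumper.
- left_face (a point): Centre of the left bumper's outer face: rubber plate on a springy bellows on the cabinet's +y side, 300 mm from the hinge, 135 mm to the arm's +y when free, 108 mm above the desk. Upright face, 110 mm along the arm, 84 mm high (66 to 150 mm above the desk). Axes as the arm's. Pushing it (to the arm's -y) turns the swing angle positive.
- right_face (a point): The mirror image on the arm's -y side; pushing it in (towards the arm's +y) turns the swing angle negative.
- strip: Fixed dark steel strip flat on the desk in front of the loudspeaker, 120 x 24 x 6 mm. Its origin is not on the strip but on the desk at the hinge axis; the strip lies along its -x axis, 425 to 545 mm from the hinge. Aimed means the arm's x axis is parallel to the strip's x axis: a turn of 0.45 to 0.95 rad, positive, from the start.
- mug: White mug, 80 mm in diameter and 90 mm tall, standing on the desk to the robot's left; origin under its centre. Leave alone.
- dog: Small dark wooden dachshund figure, about 180 mm long and 90 mm tall, on the robot's right; origin on the desk under its middle. Leave alone.
- book: Grey book lying flat, 150 x 210 x 22 mm, far on the right; origin under its centre. Leave alone.
Mind the look-alikes: they are no part of the job. Several things have the shape of the strip; the one meant has the colours described above.

How it is judged:
By the outcome, as a careful person would: the job done as asked, in the order asked, and still so for the second after the job is handed in, with the robot touching nothing.
It also fails if it takes over 64 s, if anything falls off the work surface, if the arm or the gripper's body presses on something with over 40 N, if the wrist force passes 120 N, or if a joint passes its speed limit or range.

ROBOT

A 7-joint arm with a two-finger parallel gripper is mounted at the origin on the work surface. World frame = base frame: x ahead of the robot, y to its left, z up, the work surface at z = 0. Lengths are in m, angles in rad, forces in N, time in s.
With the tool pointing down it reaches from about 0.4 to 0.85 m from the base axis. Payload 10.4 kg.
Tool frame: the origin (TCP) lies on the centre line of the jaws, within the pads' length; the fingertips stand 11 mm ahead of it and the grasp point (between the pads) lies 8 mm behind it; z points along the fingers, x is the direction in which the jaws open and shut, and the axes are right-handed (so a half turn about z gives the same grasp; the last joint's range is limited). The gripper opens to 85 mm and grips with 20 to 120 N. Pads are 22 mm wide; open, the fingers measure 114 mm over their backs; the gripper's body (76 mm by 85 mm) begins 54 mm behind the grasp point. The pads swing forward as they close: fully open they stand 13 mm farther back than shut.
Start: joints at [-1.226, 0.332, -0.065, 1.46, 0.022, 1.35, -0.088], TCP at [0.225, 0.583, 0.242] pointing down, gripper open.
Joint ranges: [-2.6, 2.6], [-0.5, 2.12], [-1.47, 1.34], [0.16, 2.42], [-1.27, 4.41], [0.06, 2.06], [-2.6, 2.6]. Speed limits (rad/s): [2.22, 2.22, 2.79, 2.79, 3.14, 3.14, 3.14].

INTERFACE

Orientations are given as a unit quaternion [x, y, z, w].
In Python, from workcell import get_obs, camera, hand_in, boxes_of, silhouettes, pinpoint gives the robot as it stands.
- The arm moves only by the shell command python3 -m creep 'ROWS' [FORCE]. ROWS is JSON, one flat list of numbers, 7 for each row, row after row: the shift along the tool's x, y, z in cm, then the turn, a rotation vector about the tool's x, y, z in degrees, then the finger opening in cm, from 0 to 8.54. A call has 1 to 20 rows; each row is the pose to reach, as a shift and turn from the pose commanded when the call began, along the tool's axes at that moment; what a row does not reach only later rows make up. A row lasts 1/12 s, in which the tool goes at most 41.7 mm and 7.16 degrees, less where a joint would pass 70% of its speed; a pose out of reach is approached as far as the arm can. A call with a gripper value outside its range is refused whole. The fingers move at their own pace and stop on an object; FORCE is the grip in N (left out, the last holds). Time passes only in rows, so rows that repeat a pose let the fingers close. It gives the time, the measured TCP pose, the force and the opening at its end, in the units of the state.
- get_obs(): the state, without advancing time (a new reading comes with each control period).
- camera(name): name is "scene" or "side" or "wrist"; returns a dict with "pixels" (480x640x3 uint8, red, green, blue), "range_z" (480x640 float32, m along the optical axis (not along the pixel's ray), 0 where there is no reading), "intrinsics" (3x3 intrinsics, pixels), "D" ([k1, k2, p1, p2, k3] as OpenCV has them; the pictures are not rectified), "T" (4x4, takes a point from camera to world coordinates). Camera axes: x right, y down, z forward; pixel columns grow to the right and rows downward; lengths in m; the calibration is good to about 2 mm. A picture is of the moment at which its call begins.
- hand_in(): hands the job in, once; it reports no verdict.
Trained networks look in a picture, given as the dict that the camera call returned (one of the last four; its "shot" number tells which), for a name from the list of things; names that differ only in an ending like _2 or _b are one class to them, and where a whole thing is asked for, a point or a joint stands for the part that bears it (a point fixed in the world has none). Each returns a list of dicts, best first, with "conf" (0 to 1); they miss things now and then, are a little off and sometimes report something else, mostly with a low value. They report only what shows in the picture. A call takes as long as a camera call. They do not tell look-alikes from the thing itself.
- boxes_of(picture, query): "at" ([x, y, z] in m, in world coordinates, good to about 4 mm: the middle of the surface that is visible of it).
- silhouettes(picture, query): "pixels" (480x640 bool, what is visible of it).
- pinpoint(picture, query): "at" ([x, y, z] in m, in world coordinates, good to about 4 mm: a listed point, or the origin of a listed thing).
The state is a dict: "clock": time; "joint_pos": joint angles; "joint_velocities": joint speeds; "tau": joint torques, N m; "position": TCP position; "ee_rot": TCP orientation; "ft_force": force on the tool from outside, world axes, zero at the start; "torque": the same for the moment, N m; "grip_width": opening from 0.0 (shut) to 1.0 (fully open).
Only numpy, scipy, OpenCV 4.12 (cv2) and the standard library are available. Lean on these libraries where they do the work, as an engineer would, in place of code of your own. Each camera call takes 0.05 s, during which the arm holds its last target. There are 200 camera calls.

## Working session

There is one attempt and no reset: what is moved stays moved. The work goes in short steps, Python scripts to look and compute and a shell command to move; the robot and the scene stay as the last step left them, time stands still between calls to the robot, and variables do not carry over. Pictures are saved under pics/ and viewed, on a budget of 10 in all, crops included, one or two more only if the job needs it, and the job is handed in when it is done.

```bash
mkdir -p pics
cat > h.py <<'E'
import numpy as np, cv2
from workcell import *
def save(c,n): cv2.imwrite('pics/'+n, c['pixels'][:,:,::-1])
def pts(c,m=None):
    K=c['intrinsics'];z=c['range_z'];m=(z>0) if m is None else (m&(z>0))
    v,u=np.nonzero(m)
    p=cv2.undistortPoints(np.c_[u,v].astype(float).reshape(-1,1,2),K,np.array(c['D'])).reshape(-1,2)
    zz=z[v,u];P=np.c_[p*zz[:,None],zz]
    T=np.array(c['T']);return P@T[:3,:3].T+T[:3,3],u,v
E
python3 - <<'E'
from h import *
o=get_obs();print(o)
for n in ('scene','side'):
    c=camera(n);save(c,n+'1.png')
    for q in ('post','nose','left_face','right_face','strip','mug','dog','book'):
        for r in pinpoint(c,q)[:4]: print(n,q,round(r['conf'],2),np.round(r['at'],3))
E
```

```text
{'clock': 0.0, 'joint_pos': array([-1.22559205,  0.33285965, -0.06469405,  1.46094486,  0.02158747,
        1.34992862, -0.08846598]), 'joint_velocities': array([-0.00036504,  0.00099005, -0.0005643 , -0.00092348,  0.00096106,
        0.00040945, -0.00018119]), 'tau': array([-1.58302784e-03, -6.25434852e+01,  4.79396805e-02, -3.91606736e+01,
        1.59556040e-02,  9.87678766e-03, -6.72115402e-05]), 'position': array([0.22460095, 0.58285103, 0.24152186]), 'ee_rot': array([ 8.24476542e-01,  5.65895670e-01, -5.78847999e-04,  4.32812316e-04]), 'ft_force': array([-0.41806731,  0.93972471, -0.44741709]), 'torque': array([-0.02516491,  0.03158842,  0.01649578]), 'grip_width': 0.9992548426530999}
scene post 0.82 [ 0.752 -0.022  0.001]
scene nose 0.73 [0.565 0.249 0.106]
scene right_face 0.95 [0.43  0.014 0.11 ]
scene right_face 0.53 [ 0.754 -0.021 -0.002]
scene mug 0.93 [ 0.492  0.431 -0.001]
scene dog 0.76 [ 0.342 -0.423  0.   ]
scene dog 0.62 [ 0.491  0.432 -0.002]
scene book 0.7 [ 0.604 -0.446 -0.002]
scene book 0.19 [ 0.338 -0.425  0.001]
side post 0.56 [ 0.758 -0.02   0.002]
side nose 0.73 [0.412 0.185 0.107]
side left_face 0.6 [0.567 0.246 0.108]
side right_face 0.8 [0.43  0.016 0.107]
side mug 0.62 [0.493 0.433 0.003]
side dog 0.95 [ 0.34  -0.422 -0.001]
side book 0.81 [ 0.601 -0.453  0.004]
```

View pics/scene1.png

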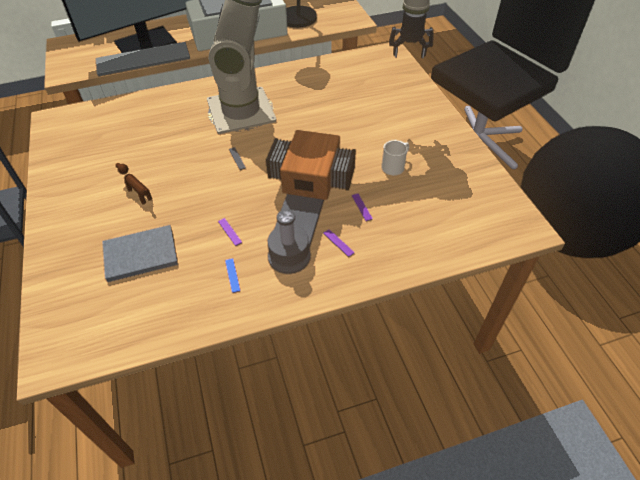

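View pics/side1.png

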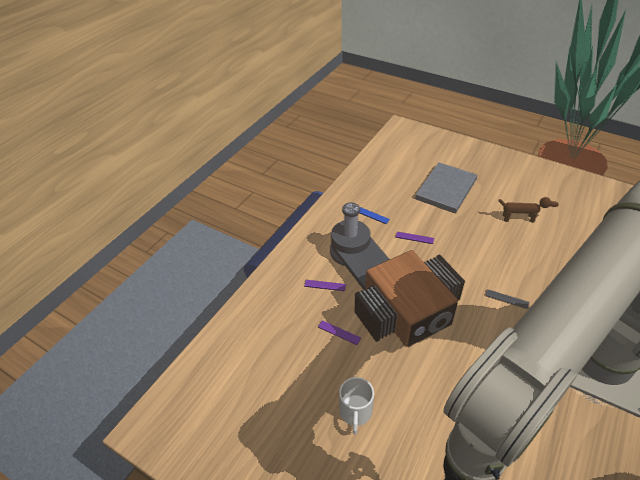

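The front points towards robot-left. Strip candidates in the scene image: dark grey (237,159), purple (230,232), (338,243) and (362,207), blue (233,275). Only the grey one matches "dark steel". It is also in front of the speaker, on the positive-turn side. I'll check it in a crop and fit the geometry.

```bash
cat >> h.py <<'E'
def wrap(a): return (a+np.pi)%(2*np.pi)-np.pi
def ang(c,H):
    "world direction angle (hinge->nose, measured as arm -x axis minus world -x axis) from cabinet top; minAreaRect and centroid"
    P,u,v=pts(c); d=P[:,:2]-H; r=np.hypot(*d.T)
    px=c['pixels'][v,u].astype(int)
    m=(abs(P[:,2]-.16)<.006)&(r<.43)&(r>.18)&(px[:,0]>px[:,2]*1.4+10)
    q=P[m,:2].astype(np.float32)
    if len(q)<50: return None
    (cx,cy),(w,h),a=cv2.minAreaRect(q); a=np.radians(a)
    cen=np.arctan2(H[1]-cy,H[0]-cx)
    k=np.round((cen-a)/(np.pi/2)); return a+k*np.pi/2, cen, np.hypot(cx-H[0],cy-H[1]), (w,h), m.sum()
E
python3 - <<'E'
from h import *
H=np.array([.755,-.021])
for n,(u0,v0) in (('scene',(237,159)),('side',(507,298))):
    c=camera(n)
    if n=='scene': cv2.imwrite('pics/crop.png',cv2.resize(c['pixels'][120:300,190:400,::-1],None,fx=3,fy=3))
    P,u,v=pts(c);px=c['pixels'][v,u].astype(int)
    m=(abs(u-u0)<30)&(abs(v-v0)<22)&(px.max(1)-px.min(1)<35)&(abs(P[:,2]-.006)<.008)&(px.max(1)<150)
    q=P[m];r=cv2.minAreaRect(q[:,:2].astype(np.float32));print(n,'strip',m.sum(),r,q[:,2].mean())
    m=(np.hypot(P[:,0]-.755,P[:,1]+.021)<.06)&(P[:,2]>.178)
    print('post top',m.sum(),cv2.minEnclosingCircle(P[m,:2].astype(np.float32)),P[m,2].max())
    print('ang',ang(c,H))
E
```

```text
scene strip 142 ((0.2967391610145569, -0.05667492747306824), (0.16223439574241638, 0.0733635276556015), 33.33162307739258) 0.006566593488931866
post top 223 ((0.7580793499946594, -0.020138602703809738), 0.027536269277334213) 0.19014908761340132
ang (np.float64(-0.5464186040308607), np.float64(-0.6553072112257492), np.float64(0.299994456559594), (0.20606264472007751, 0.210283100605011), np.int64(1975))
side strip 324 ((0.2710305154323578, -0.07646866887807846), (0.06694448739290237, 0.12195322662591934), 75.25637817382812) 0.005893834763015064
post top 186 ((0.7525196075439453, -0.020339375361800194), 0.02697240374982357) 0.18987368155747464
ang (np.float64(-0.5395763439792021), np.float64(-0.5348983411479887), np.float64(0.3007722820455633), (0.15150156617164612, 0.20085372030735016), np.int64(3593))
```

View pics/crop.png

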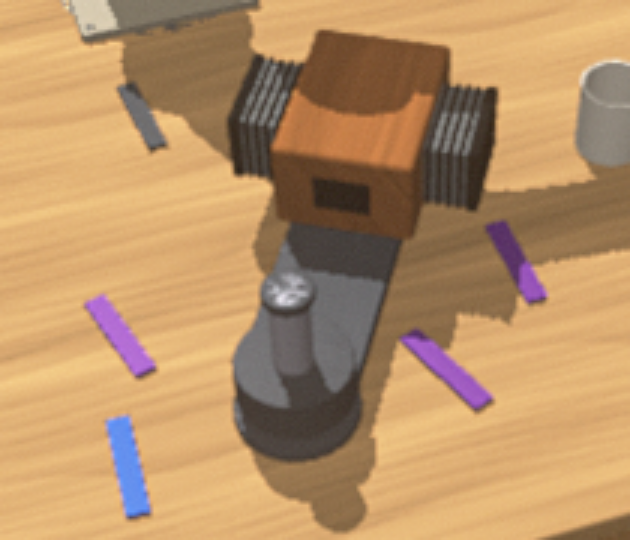

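Run:
```python
from h import *
H=np.array([.755,-.0203])
for n,(u0,v0) in (('scene',(237,159)),('side',(507,298))):
    c=camera(n)
    P,u,v=pts(c);px=c['pixels'][v,u].astype(int)
    M=np.zeros((480,640),np.uint8);hit=(abs(u-u0)<28)&(abs(v-v0)<20)&(px[:,0]-px[:,2]<12)&(px.max(1)<140)
    M[v[hit],u[hit]]=1
    k,L,S,C=cv2.connectedComponentsWithStats(M);i=1+np.argmin(np.hypot(*(C[1:]-[u0,v0]).T)+1e3*(S[1:,4]<40))
    m=L[v,u]==i;q=P[m,:2].astype(np.float32)
    r=cv2.minAreaRect(q);vx,vy,_,_=cv2.fitLine(q,cv2.DIST_HUBER,0,.001,.001).ravel()
    d=np.array(r[0])-H
    print(n,m.sum(),S[i],'rect',r,'z',P[m,2].mean(),'line',np.arctan(vy/vx),'dir',np.arctan2(-d[1],-d[0]),'dist',np.hypot(*d))
    print('ang',ang(c,H))
```

```text
scene 117 [230 148  15  21 117] rect ((0.27605608105659485, -0.07177714258432388), (0.11667697131633759, 0.021700922399759293), 7.134748935699463) z 0.0062593506637450965 line 0.11023834 dir 0.10706949363778048 dist 0.4817023704545306
ang (np.float64(-0.5447428764939557), np.float64(-0.6495315519738262), np.float64(0.2979471830737448), (0.202286958694458, 0.2066325545310974), np.int64(1993))
side 273 [486 290  43  18 273] rect ((0.27304765582084656, -0.07540479302406311), (0.11746174842119217, 0.030639024451375008), 7.023162841796875) z 0.00638240623064041 line 0.114864126 dir 0.1138422377962528 dist 0.48509236262180633
ang (np.float64(-0.5450739074174524), np.float64(-0.5387170246272083), np.float64(0.3004103525549525), (0.1519649773836136, 0.20088714361190796), np.int64(3604))
```

```bash
python3 -m creep '[-0.5,1.5,0,0,0,0,0, -1.4,4.8,0,0,0,0,0, -2.4,8.2,0,0,0,0,0, -3.4,11.6,0,0,0,0,0, -4.4,15,0,0,0,0,0, -5.4,18.4,0,0,0,0,0, -6.4,21.8,0,0,0,0,0, -7.4,25.2,0,0,0,0,0, -8.4,28.6,0,0,0,0,0, -9.4,32,0,0,0,0,0, -10.4,35.4,0,0,0,0,0, -11.4,38.8,0,0,0,0,0, -12.3,42,2,0,0,0,0, -12.9,44.3,5,0,0,0,0, -13.1,45,8,0,0,0,0, -13.1,45,10.5,0,0,0,0, -13.1,45,12.2,0,0,0,0, -13.1,45,12.7,0,0,0,0, -13.1,45,12.7,0,0,0,0]' 20
python3 - <<'E'
from h import *
H=np.array([.755,-.0203]); o=get_obs();p=o['position'];print(p,o['grip_width'],o['ft_force'])
c=camera('side');save(c,'s2.png');a=ang(c,H);print(a)
th=-.541;x=np.array([np.cos(th),np.sin(th)]);y=np.array([-x[1],x[0]]);d=p[:2]-H;print('tool in arm frame',d@x,d@y)
E
```

```text
clock: 2.68
position: [0.5967, 0.299, 0.1139]
ee_rot: [0.824, 0.566, -0.001, -0.0]
ft_force: [-0.5, 0.7, 0.1]
grip_width: 0.001
[0.5967498  0.29895971 0.11389513] 0.0005676878738060476 [-0.45241208  0.65701809  0.05393575]
(np.float64(-0.5314985769188281), np.float64(-0.5340271840389247), np.float64(0.30143201053689067), (0.15113377571105957, 0.1999630182981491), np.int64(3596))
tool in arm frame -0.30006779351348867 0.19216973015086103
```

View pics/s2.png

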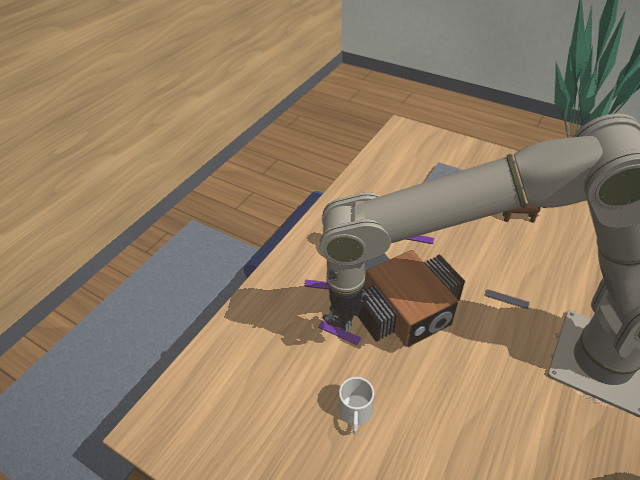

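```bash
python3 -m creep '[-0.5,-0.09,0,0,0,0,0, -1.3,-0.22,0,0,0,0,0, -2.2,-0.38,0,0,0,0,0, -2.85,-0.5,0,0,0,0,0, -3.1,-0.54,0,0,0,0,0, -3.26,-0.57,0,0,0,0,0, -3.42,-0.6,0,0,0,0,0, -3.58,-0.63,0,0,0,0,0, -3.74,-0.65,0,0,0,0,0, -3.9,-0.68,0,0,0,0,0, -4.06,-0.71,0,0,0,0,0, -4.22,-0.74,0,0,0,0,0, -4.38,-0.77,0,0,0,0,0, -4.54,-0.79,0,0,0,0,0, -4.7,-0.82,0,0,0,0,0, -4.86,-0.85,0,0,0,0,0, -5.02,-0.88,0,0,0,0,0, -5.18,-0.9,0,0,0,0,0, -5.34,-0.93,0,0,0,0,0, -5.5,-0.96,0,0,0,0,0]'
cat >> h.py <<'E'
H=np.array([.755,-.0203])
def arm_xy(th,p):
    x=np.array([np.cos(th),np.sin(th)]);y=np.array([-x[1],x[0]]);d=p[:2]-H;return round(d@x,4),round(d@y,4)
def look(n='side'):
    o=get_obs();c=camera(n);a=ang(c,H)
    if a: print(n,'t',round(o['clock'],3),'rect %.4f cen %.4f r %.3f'%a[:3],np.round(a[3],3),a[4],'tool',np.round(o['position'],4),arm_xy(a[0],o['position']),'F',np.round(o['ft_force'],1))
    else: print(n,'none')
    return o['clock'],a,c
E
python3 -c "
from h import *
look();look()"
```

```text
clock: 4.4
position: [0.5689, 0.2525, 0.1161]
ee_rot: [0.824, 0.566, 0.001, -0.0]
ft_force: [-1.4, 2.2, 6.9]
grip_width: -0.0
side t 4.4 rect -0.5285 cen -0.5230 r 0.301 [0.153 0.201] 3285 tool [0.5689 0.2525 0.1161] (np.float64(-0.2983), np.float64(0.1417)) F [-1.4  2.2  6.9]
side t 4.45 rect -0.5150 cen -0.5234 r 0.301 [0.152 0.202] 3281 tool [0.5689 0.2522 0.1162] (np.float64(-0.2962), np.float64(0.1455)) F [-0.1  1.3  6.4]
```

```bash
python3 -c "
from h import *
t,a,c=look();w=camera('wrist')
im=np.vstack([cv2.resize(c['pixels'][200:350,260:480],(640,436)),cv2.resize(w['pixels'],(213,160)).repeat(1,0) if 0 else np.zeros((1,640,3),np.uint8)])
save({'pixels':im},'c3.png');save(w,'w3.png');print(get_obs()['ft_force'],get_obs()['torque'])"
```

```text
side t 4.5 rect -0.5335 cen -0.5236 r 0.301 [0.15 0.2 ] 3287 tool [0.5689 0.2523 0.1162] (np.float64(-0.2988), np.float64(0.1401)) F [-2.   2.6  7. ]
[-1.57499506  1.82747958  7.10703491] [ 0.21857898  0.44169445 -0.09963685]
```

View pics/c3.png

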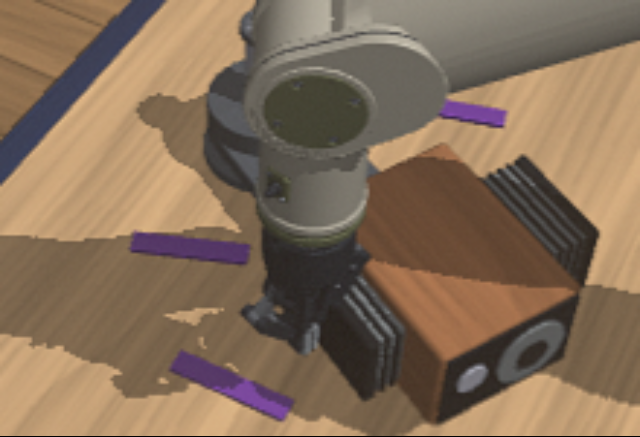

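View pics/w3.png

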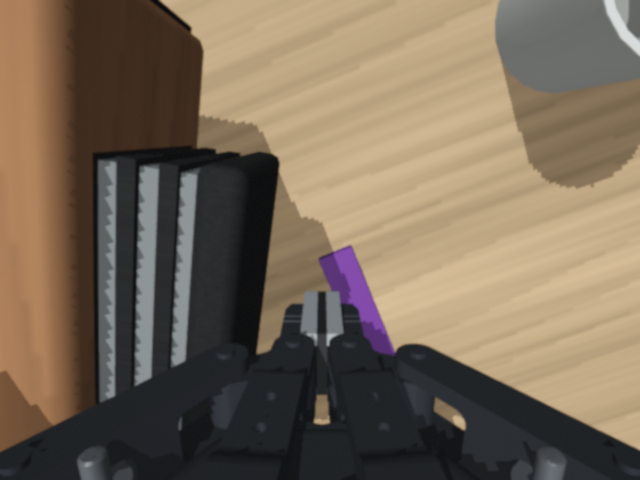

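The closed finger linkage sits at (310,330) in the crop, on top of the bumper's upper edge. That explains the 7 N upward force. I'll lift, back off, turn the tool about 90° so its narrow side faces the bumper, and work higher.

```bash
python3 -c "
from h import *
print(get_obs()['joint_pos'])"
python3 -m creep '[0.3,0.05,-1,0,0,0,0, 1.0,0.17,-2.5,0,0,0,0, 2.0,0.35,-3.5,0,0,7,0, 3.0,0.52,-3.5,0,0,14,0, 3.6,0.63,-3.5,0,0,21,0, 4,0.7,-3.5,0,0,28,0, 4,0.7,-3.3,0,0,35,0, 4,0.7,-3.1,0,0,42,0, 4,0.7,-2.9,0,0,49,0, 4,0.7,-2.7,0,0,56,0, 4,0.7,-2.5,0,0,63,0, 4,0.7,-2.2,0,0,70,0, 4,0.7,-1.9,0,0,77,0, 4,0.7,-1.6,0,0,84,0, 4,0.7,-1.4,0,0,91,0, 4,0.7,-1.4,0,0,97,0, 4,0.7,-1.4,0,0,99,0]'
python3 -c "
from h import *
look();look();print(get_obs()['joint_pos'],get_obs()['ee_rot']);look('scene')
w=camera('wrist');save(w,'w4.png')"
```

```text
[-0.6218765   0.41999167  0.16645329  1.62533726 -0.07713045  1.1011942
  0.76916567]
clock: 6.02
position: [0.5895, 0.2865, 0.1293]
ee_rot: [0.965, -0.262, -0.0, 0.0]
ft_force: [0.6, -1.1, 0.1]
grip_width: -0.0
side t 6.017 rect -0.4599 cen -0.4521 r 0.302 [0.151 0.201] 3527 tool [0.5895 0.2865 0.1293] (np.float64(-0.2845), np.float64(0.2015)) F [ 0.6 -1.1  0.1]
side t 6.067 rect -0.4541 cen -0.4503 r 0.300 [0.152 0.2  ] 3519 tool [0.5896 0.2866 0.1294] (np.float64(-0.2833), np.float64(0.2032)) F [-0.4  0.   0.1]
[-0.87195691  0.50764986  0.47535203  1.52939861 -0.2445436   1.16416646
 -0.87560616] [ 9.65774636e-01 -2.59382610e-01 -4.18381366e-05  1.06779204e-04]
scene t 6.117 rect -0.4530 cen -0.6967 r 0.306 [0.287 0.209] 1974 tool [0.5896 0.2865 0.1294] (np.float64(-0.283), np.float64(0.2035)) F [0.5 0.4 0.2]
```

View pics/w4.png

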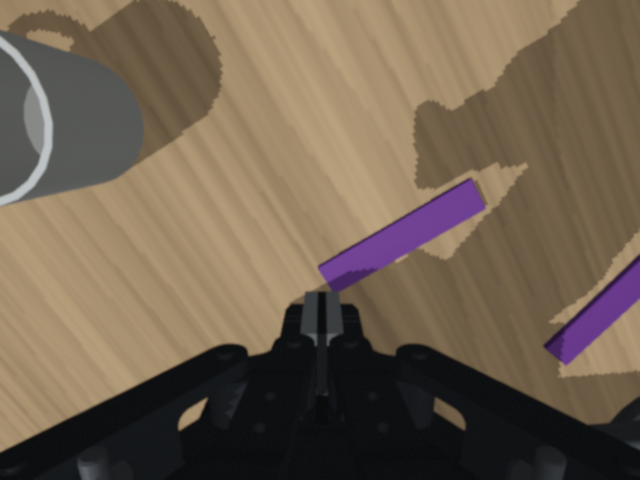

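The boom is already coasting positive at about 0.05 rad/s, so it needs no second push. I'll cross over the top to the right side to catch it.

```bash
python3 -m creep '[0,-0.3,-2,0,0,0,0, 0,-0.3,-5,0,0,0,0, 0,0,-8,0,0,0,0, 0.5,1.5,-9.2,0,0,0,0, 1.4,4.5,-9.5,0,0,-4,0, 2.5,8,-9.5,0,0,-8,0, 3.6,11.5,-9.5,0,0,-12,0, 4.7,15,-9.5,0,0,-16,0, 5.8,18.5,-9.5,0,0,-20,0, 6.9,22,-9.5,0,0,-24,0, 8,25.5,-9.5,0,0,-28,0, 9.1,29,-9.5,0,0,-31,0, 10.2,32.5,-9.5,0,0,-34,0, 11.3,36,-9.5,0,0,-34,0, 12.4,39.5,-9.5,0,0,-34,0, 13.5,43,-9.5,0,0,-34,0, 14.5,46.3,-9.5,0,0,-34,0, 15.4,49.2,-9.5,0,0,-34,0, 15.9,50.8,-9.5,0,0,-34,0, 15.9,50.8,-9.5,0,0,-34,0]'
python3 -c "
from h import *
look();look();t,a,c=look();print(get_obs()['joint_pos'],get_obs()['ee_rot']);look('scene');save(c,'s5.png')"
```

```text
clock: 7.88
position: [0.471, -0.2377, 0.2248]
ee_rot: [0.999, 0.032, 0.0, 0.001]
ft_force: [0.9, -0.4, 0.3]
grip_width: 0.001
side t 7.883 rect -0.3763 cen -0.3729 r 0.301 [0.152 0.199] 3445 tool [ 0.471  -0.2377  0.2248] (np.float64(-0.1842), np.float64(-0.3065)) F [ 0.9 -0.4  0.3]
side t 7.933 rect -0.3674 cen -0.3714 r 0.301 [0.153 0.2  ] 3456 tool [ 0.4719 -0.2352  0.2246] (np.float64(-0.187), np.float64(-0.3022)) F [-0.7  0.5 -0.8]
side t 7.983 rect -0.3778 cen -0.2844 r 0.302 [0.204 0.201] 3439 tool [ 0.4726 -0.2335  0.2244] (np.float64(-0.1838), np.float64(-0.3023)) F [0.7 0.5 0.1]
[-0.32527671  0.13945914  0.76676397  1.7789401  -0.10183387  1.26351724
  0.5372735 ] [ 9.99391887e-01  3.48683516e-02  5.39198049e-05 -2.27224546e-04]
scene t 8.033 rect -0.3720 cen -0.2965 r 0.298 [0.198 0.207] 1931 tool [ 0.473  -0.2325  0.2243] (np.float64(-0.1856), np.float64(-0.3002)) F [ 0.4  0.9 -0.1]
```

View pics/s5.png

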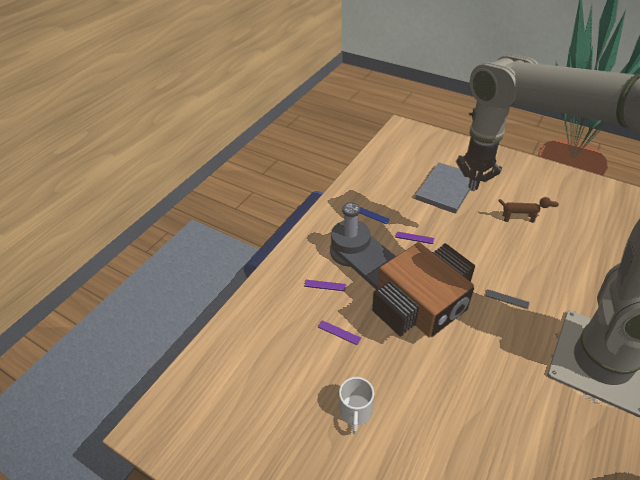

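Measured speed is about 0.042 rad/s, and drag should leave it very slow by the target. I'll lower to the catching position beyond the target and watch.

```bash
python3 -m creep '[0,0,1.5,0,0,0,0, 0,0,4,0,0,0,0, 0,0,6.5,0,0,0,0, 0,0,8.5,0,0,0,0, 0,0,9.4,0,0,0,0, 0,0,9.4,0,0,0,0, 0,0,9.4,0,0,0,0, 0,0,9.4,0,0,0,0, 0,0,9.4,0,0,0,0, 0,0,9.4,0,0,0,0, 0,0,9.4,0,0,0,0, 0,0,9.4,0,0,0,0, 0,0,9.4,0,0,0,0, 0,0,9.4,0,0,0,0, 0,0,9.4,0,0,0,0, 0,0,9.4,0,0,0,0, 0,0,9.4,0,0,0,0, 0,0,9.4,0,0,0,0, 0,0,9.4,0,0,0,0, 0,0,9.4,0,0,0,0]'
cat >> h.py <<'E'
def est(k=3):
    r=[look() for _ in range(k)]
    v=[x for t,a,c in r if a for x in a[:2]];print('=== med',np.round(np.median(v),4),'at',r[k//2][0])
E
python3 -c "
from h import *
est()"
python3 -m creep '[0,0,0,0,0,0,0, 0,0,0,0,0,0,0, 0,0,0,0,0,0,0, 0,0,0,0,0,0,0, 0,0,0,0,0,0,0, 0,0,0,0,0,0,0, 0,0,0,0,0,0,0, 0,0,0,0,0,0,0, 0,0,0,0,0,0,0, 0,0,0,0,0,0,0, 0,0,0,0,0,0,0, 0,0,0,0,0,0,0, 0,0,0,0,0,0,0, 0,0,0,0,0,0,0, 0,0,0,0,0,0,0, 0,0,0,0,0,0,0, 0,0,0,0,0,0,0, 0,0,0,0,0,0,0, 0,0,0,0,0,0,0, 0,0,0,0,0,0,0]'
python3 -c "
from h import *
est()"
```

```text
clock: 9.75
position: [0.4727, -0.2332, 0.1302]
ee_rot: [0.999, 0.034, -0.0, -0.0]
ft_force: [-0.1, 0.4, 0.1]
grip_width: 0.002
side t 9.75 rect -0.2975 cen 0.0398 r 0.318 [0.366 0.201] 3353 tool [ 0.4727 -0.2332  0.1302] (np.float64(-0.2075), np.float64(-0.2863)) F [-0.1  0.4  0.1]
side t 9.8 rect -0.2971 cen 0.0142 r 0.316 [0.347 0.199] 3378 tool [ 0.4727 -0.2331  0.1303] (np.float64(-0.2076), np.float64(-0.2862)) F [-0.8  0.8  1.4]
side t 9.85 rect -0.2895 cen 0.0411 r 0.318 [0.364 0.2  ] 3372 tool [ 0.4727 -0.2332  0.1303] (np.float64(-0.2098), np.float64(-0.2846)) F [-1.  -0.1  0.1]
=== med -0.1376 at 9.8
clock: 11.57
position: [0.4727, -0.2331, 0.1303]
ee_rot: [0.999, 0.034, 0.0, -0.0]
ft_force: [-0.6, -0.1, -0.2]
grip_width: -0.002
side t 11.567 rect -0.2294 cen 0.0810 r 0.316 [0.35  0.199] 3293 tool [ 0.4727 -0.2331  0.1303] (np.float64(-0.2265), np.float64(-0.2715)) F [-0.6 -0.1 -0.2]
side t 11.617 rect -0.2564 cen 0.0778 r 0.318 [0.348 0.2  ] 3301 tool [ 0.4727 -0.2331  0.1302] (np.float64(-0.2191), np.float64(-0.2775)) F [ 0.4 -0.   0. ]
side t 11.667 rect -0.2230 cen 0.0832 r 0.316 [0.349 0.2  ] 3281 tool [ 0.4727 -0.2332  0.1303] (np.float64(-0.2282), np.float64(-0.27)) F [-0.   0.7 -0.6]
=== med -0.0726 at 11.6167
```

```bash
cat >> h.py <<'E'
def ang(c,H):
    P,u,v=pts(c); d=P[:,:2]-H; r=np.hypot(*d.T)
    px=c['pixels'][v,u].astype(int)
    m=(abs(P[:,2]-.16)<.006)&(r<.43)&(r>.18)&(px[:,0]>px[:,2]*1.4+10)
    M=np.zeros((480,640),np.uint8);M[v[m],u[m]]=1;M=cv2.morphologyEx(M,cv2.MORPH_OPEN,np.ones((3,3),np.uint8))
    k,L,S,C=cv2.connectedComponentsWithStats(M)
    if k<2: return None
    m=L[v,u]==1+np.argmax(S[1:,4]); q=P[m,:2].astype(np.float32)
    (cx,cy),(w,h),a=cv2.minAreaRect(q); a=np.radians(a)
    cen=np.arctan2(H[1]-cy,H[0]-cx)
    k=np.round((cen-a)/(np.pi/2)); return a+k*np.pi/2, cen, np.hypot(cx-H[0],cy-H[1]), (w,h), m.sum()
E
python3 -m creep '[0,0,0,0,0,0,0, 0,0,0,0,0,0,0, 0,0,0,0,0,0,0, 0,0,0,0,0,0,0, 0,0,0,0,0,0,0, 0,0,0,0,0,0,0, 0,0,0,0,0,0,0, 0,0,0,0,0,0,0, 0,0,0,0,0,0,0, 0,0,0,0,0,0,0, 0,0,0,0,0,0,0, 0,0,0,0,0,0,0, 0,0,0,0,0,0,0, 0,0,0,0,0,0,0, 0,0,0,0,0,0,0, 0,0,0,0,0,0,0, 0,0,0,0,0,0,0, 0,0,0,0,0,0,0, 0,0,0,0,0,0,0, 0,0,0,0,0,0,0]'
python3 -c "
from h import *
est(4);look('scene')"
python3 -m creep '[0,0,0,0,0,0,0, 0,0,0,0,0,0,0, 0,0,0,0,0,0,0, 0,0,0,0,0,0,0, 0,0,0,0,0,0,0, 0,0,0,0,0,0,0, 0,0,0,0,0,0,0, 0,0,0,0,0,0,0, 0,0,0,0,0,0,0, 0,0,0,0,0,0,0, 0,0,0,0,0,0,0, 0,0,0,0,0,0,0, 0,0,0,0,0,0,0, 0,0,0,0,0,0,0, 0,0,0,0,0,0,0, 0,0,0,0,0,0,0, 0,0,0,0,0,0,0, 0,0,0,0,0,0,0, 0,0,0,0,0,0,0, 0,0,0,0,0,0,0]'
python3 -c "
from h import *
est(4)"
```

```text
clock: 13.38
position: [0.4727, -0.2332, 0.1303]
ee_rot: [0.999, 0.034, 0.0, -0.0]
ft_force: [-0.5, 0.5, -0.0]
grip_width: -0.004
side t 13.383 rect -0.1827 cen -0.1736 r 0.301 [0.152 0.199] 3189 tool [ 0.4727 -0.2332  0.1303] (np.float64(-0.2389), np.float64(-0.2606)) F [-0.5  0.5 -0. ]
side t 13.433 rect -0.1686 cen -0.1745 r 0.300 [0.155 0.2  ] 3191 tool [ 0.4727 -0.2332  0.1303] (np.float64(-0.2425), np.float64(-0.2572)) F [-0.4  0.3  0.6]
side t 13.483 rect -0.1729 cen -0.1681 r 0.301 [0.153 0.198] 3193 tool [ 0.4727 -0.2332  0.1303] (np.float64(-0.2414), np.float64(-0.2583)) F [-0.4 -1.  -0.2]
side t 13.533 rect -0.1865 cen -0.1660 r 0.301 [0.153 0.2  ] 3184 tool [ 0.4727 -0.2332  0.1303] (np.float64(-0.2379), np.float64(-0.2615)) F [-0.1  0.1  0.6]
=== med -0.1733 at 13.4833
scene t 13.583 rect -0.1757 cen -0.1829 r 0.294 [0.148 0.208] 1919 tool [ 0.4727 -0.2332  0.1303] (np.float64(-0.2407), np.float64(-0.2589)) F [-0.1  0.2  0.7]
clock: 15.3
position: [0.4727, -0.2331, 0.1303]
ee_rot: [0.999, 0.034, -0.0, -0.0]
ft_force: [-0.2, 0.2, -0.3]
grip_width: -0.0
side t 15.3 rect -0.1167 cen -0.1177 r 0.301 [0.154 0.198] 3140 tool [ 0.4727 -0.2331  0.1303] (np.float64(-0.2556), np.float64(-0.2442)) F [-0.2  0.2 -0.3]
side t 15.35 rect -0.1248 cen -0.1122 r 0.301 [0.154 0.199] 3109 tool [ 0.4727 -0.2332  0.1303] (np.float64(-0.2536), np.float64(-0.2464)) F [ 0.4 -0.2 -0.6]
side t 15.4 rect -0.1225 cen -0.1132 r 0.301 [0.153 0.199] 3136 tool [ 0.4727 -0.2332  0.1303] (np.float64(-0.2541), np.float64(-0.2458)) F [0.6 0.6 0.5]
side t 15.45 rect -0.1169 cen -0.1156 r 0.302 [0.157 0.198] 3141 tool [ 0.4727 -0.2331  0.1303] (np.float64(-0.2555), np.float64(-0.2443)) F [1.  0.4 0.1]
=== med -0.1168 at 15.4
```

Its natural stop is predicted close to the target, so I'll keep waiting.

```bash
python3 -m creep '[0,0,0,0,0,0,0, 0,0,0,0,0,0,0, 0,0,0,0,0,0,0, 0,0,0,0,0,0,0, 0,0,0,0,0,0,0, 0,0,0,0,0,0,0, 0,0,0,0,0,0,0, 0,0,0,0,0,0,0, 0,0,0,0,0,0,0, 0,0,0,0,0,0,0, 0,0,0,0,0,0,0, 0,0,0,0,0,0,0, 0,0,0,0,0,0,0, 0,0,0,0,0,0,0, 0,0,0,0,0,0,0, 0,0,0,0,0,0,0, 0,0,0,0,0,0,0, 0,0,0,0,0,0,0, 0,0,0,0,0,0,0, 0,0,0,0,0,0,0]' >/dev/null
python3 -m creep '[0,0,0,0,0,0,0, 0,0,0,0,0,0,0, 0,0,0,0,0,0,0, 0,0,0,0,0,0,0, 0,0,0,0,0,0,0, 0,0,0,0,0,0,0, 0,0,0,0,0,0,0, 0,0,0,0,0,0,0, 0,0,0,0,0,0,0, 0,0,0,0,0,0,0, 0,0,0,0,0,0,0, 0,0,0,0,0,0,0, 0,0,0,0,0,0,0, 0,0,0,0,0,0,0, 0,0,0,0,0,0,0, 0,0,0,0,0,0,0, 0,0,0,0,0,0,0, 0,0,0,0,0,0,0, 0,0,0,0,0,0,0, 0,0,0,0,0,0,0]' >/dev/null
python3 -c "
from h import *
est(4)"
python3 -m creep '[0,0,0,0,0,0,0, 0,0,0,0,0,0,0, 0,0,0,0,0,0,0, 0,0,0,0,0,0,0, 0,0,0,0,0,0,0, 0,0,0,0,0,0,0, 0,0,0,0,0,0,0, 0,0,0,0,0,0,0, 0,0,0,0,0,0,0, 0,0,0,0,0,0,0, 0,0,0,0,0,0,0, 0,0,0,0,0,0,0, 0,0,0,0,0,0,0, 0,0,0,0,0,0,0, 0,0,0,0,0,0,0, 0,0,0,0,0,0,0, 0,0,0,0,0,0,0, 0,0,0,0,0,0,0, 0,0,0,0,0,0,0, 0,0,0,0,0,0,0]' >/dev/null
python3 -c "
from h import *
est(4);look('scene')"
```

```text
side t 18.833 rect -0.0323 cen -0.0299 r 0.301 [0.155 0.199] 3044 tool [ 0.4728 -0.2332  0.1303] (np.float64(-0.2752), np.float64(-0.2219)) F [0.1 0.1 0.6]
side t 18.883 rect -0.0318 cen -0.0250 r 0.301 [0.153 0.199] 3019 tool [ 0.4728 -0.2331  0.1303] (np.float64(-0.2753), np.float64(-0.2217)) F [ 1.  -0.8  0.8]
side t 18.933 rect -0.0261 cen -0.0258 r 0.301 [0.153 0.199] 3033 tool [ 0.4727 -0.2332  0.1303] (np.float64(-0.2766), np.float64(-0.2202)) F [0.3 0.7 0.1]
side t 18.983 rect -0.0311 cen -0.0229 r 0.301 [0.153 0.198] 3033 tool [ 0.4727 -0.2331  0.1302] (np.float64(-0.2755), np.float64(-0.2215)) F [ 0.3 -0.7  0.2]
=== med -0.028 at 18.9333
side t 20.7 rect 0.0243 cen 0.0084 r 0.301 [0.2   0.156] 2964 tool [ 0.4727 -0.2332  0.1303] (np.float64(-0.2874), np.float64(-0.206)) F [ 0.1 -0.3  0.1]
side t 20.75 rect 0.0081 cen 0.0110 r 0.301 [0.198 0.153] 2970 tool [ 0.4727 -0.2332  0.1303] (np.float64(-0.284), np.float64(-0.2106)) F [ 0.1  0.5 -0.9]
side t 20.8 rect 0.0013 cen 0.0118 r 0.301 [0.199 0.153] 2984 tool [ 0.4727 -0.2331  0.1303] (np.float64(-0.2825), np.float64(-0.2125)) F [-0.3  1.2 -0.9]
side t 20.85 rect 0.0116 cen 0.0092 r 0.301 [0.199 0.152] 2971 tool [ 0.4727 -0.2331  0.1303] (np.float64(-0.2847), np.float64(-0.2095)) F [0.1 0.2 0.6]
=== med 0.0101 at 20.8
scene t 20.9 rect 0.0133 cen 0.0003 r 0.296 [0.205 0.15 ] 1965 tool [ 0.4727 -0.2331  0.1303] (np.float64(-0.2851), np.float64(-0.2091)) F [ 0.5 -0.4  1.2]
```

```bash
for i in 1 2; do python3 -m creep '[0,0,0,0,0,0,0, 0,0,0,0,0,0,0, 0,0,0,0,0,0,0, 0,0,0,0,0,0,0, 0,0,0,0,0,0,0, 0,0,0,0,0,0,0, 0,0,0,0,0,0,0, 0,0,0,0,0,0,0, 0,0,0,0,0,0,0, 0,0,0,0,0,0,0, 0,0,0,0,0,0,0, 0,0,0,0,0,0,0, 0,0,0,0,0,0,0, 0,0,0,0,0,0,0, 0,0,0,0,0,0,0, 0,0,0,0,0,0,0, 0,0,0,0,0,0,0, 0,0,0,0,0,0,0, 0,0,0,0,0,0,0, 0,0,0,0,0,0,0]' >/dev/null
python3 -c "
from h import *
est(4)"; done
```

```text
side t 22.617 rect 0.0404 cen 0.0444 r 0.301 [0.198 0.155] 2944 tool [ 0.4728 -0.2331  0.1303] (np.float64(-0.2906), np.float64(-0.2012)) F [-0.  -0.6 -0.2]
side t 22.667 rect 0.0644 cen 0.0462 r 0.301 [0.2   0.154] 2933 tool [ 0.4727 -0.2332  0.1303] (np.float64(-0.2954), np.float64(-0.1942)) F [-0.6  0.7  0. ]
side t 22.717 rect 0.0360 cen 0.0512 r 0.301 [0.2   0.155] 2941 tool [ 0.4727 -0.2332  0.1303] (np.float64(-0.2898), np.float64(-0.2026)) F [-0.3 -0.6 -0.1]
side t 22.767 rect 0.0427 cen 0.0501 r 0.301 [0.199 0.156] 2951 tool [ 0.4727 -0.2332  0.1303] (np.float64(-0.2911), np.float64(-0.2006)) F [ 0.3  0.3 -0. ]
=== med 0.0453 at 22.7167
side t 24.483 rect 0.0681 cen 0.0744 r 0.301 [0.199 0.156] 2930 tool [ 0.4727 -0.2331  0.1303] (np.float64(-0.2961), np.float64(-0.1931)) F [-0.9 -0.7  0.7]
side t 24.533 rect 0.0656 cen 0.0758 r 0.301 [0.199 0.155] 2925 tool [ 0.4727 -0.2331  0.1303] (np.float64(-0.2956), np.float64(-0.1939)) F [0.7 0.7 0.3]
side t 24.583 rect 0.0841 cen 0.0732 r 0.301 [0.198 0.156] 2904 tool [ 0.4727 -0.2331  0.1303] (np.float64(-0.2992), np.float64(-0.1884)) F [ 0.7  0.  -0.6]
side t 24.633 rect 0.0612 cen 0.0725 r 0.301 [0.199 0.157] 2914 tool [ 0.4727 -0.2332  0.1303] (np.float64(-0.2947), np.float64(-0.1952)) F [-0.3 -0.5 -0.3]
=== med 0.0728 at 24.5833
```

```bash
python3 -m creep '[0,0,0,0,0,0,0, 0,0,0,0,0,0,0, 0,0,0,0,0,0,0, 0,0,0,0,0,0,0, 0,0,0,0,0,0,0, 0,0,0,0,0,0,0, 0,0,0,0,0,0,0, 0,0,0,0,0,0,0, 0,0,0,0,0,0,0, 0,0,0,0,0,0,0, 0,0,0,0,0,0,0, 0,0,0,0,0,0,0, 0,0,0,0,0,0,0, 0,0,0,0,0,0,0, 0,0,0,0,0,0,0, 0,0,0,0,0,0,0, 0,0,0,0,0,0,0, 0,0,0,0,0,0,0, 0,0,0,0,0,0,0, 0,0,0,0,0,0,0]' >/dev/null
python3 -c "
from h import *
est(8)
c=camera('side');P,u,v=pts(c);px=c['pixels'][v,u].astype(int)
hit=(abs(u-507)<28)&(abs(v-298)<20)&(px[:,0]-px[:,2]<12)&(px.max(1)<140)
M=np.zeros((480,640),np.uint8);M[v[hit],u[hit]]=1
k,L,S,C=cv2.connectedComponentsWithStats(M);m=L[v,u]==1+np.argmax(S[1:,4]);r=cv2.minAreaRect(P[m,:2].astype(np.float32));d=H-np.array(r[0]);print(r,np.arctan2(d[1],d[0]))
for q in('nose','right_face','post'):
  for x in pinpoint(c,q)[:2]: print(q,x)
"
```

```text
side t 26.35 rect 0.1161 cen 0.0946 r 0.301 [0.2   0.156] 2890 tool [ 0.4727 -0.2332  0.1303] (np.float64(-0.305), np.float64(-0.1787)) F [ 0.1 -0.9 -1. ]
side t 26.4 rect 0.0931 cen 0.0973 r 0.301 [0.198 0.156] 2891 tool [ 0.4727 -0.2332  0.1303] (np.float64(-0.3008), np.float64(-0.1857)) F [-0.1 -0.   0.8]
side t 26.45 rect 0.0816 cen 0.0978 r 0.301 [0.2   0.155] 2893 tool [ 0.4727 -0.2332  0.1303] (np.float64(-0.2987), np.float64(-0.1892)) F [-0.4 -0.1  0.4]
side t 26.5 rect 0.0813 cen 0.1024 r 0.301 [0.2   0.155] 2870 tool [ 0.4728 -0.2332  0.1303] (np.float64(-0.2986), np.float64(-0.1893)) F [ 0.6 -0.1 -0.4]
side t 26.55 rect 0.0853 cen 0.0971 r 0.301 [0.2   0.154] 2895 tool [ 0.4727 -0.2332  0.1303] (np.float64(-0.2994), np.float64(-0.188)) F [-0.1  0.3 -0.8]
side t 26.6 rect 0.0842 cen 0.0968 r 0.301 [0.2   0.154] 2877 tool [ 0.4727 -0.2332  0.1303] (np.float64(-0.2992), np.float64(-0.1884)) F [-0.2 -0.3 -0.3]
side t 26.65 rect 0.0943 cen 0.0981 r 0.301 [0.198 0.155] 2891 tool [ 0.4728 -0.2331  0.1303] (np.float64(-0.301), np.float64(-0.1853)) F [-0.1 -0.4  0.9]
side t 26.7 rect 0.1008 cen 0.1015 r 0.301 [0.199 0.156] 2870 tool [ 0.4728 -0.2331  0.1303] (np.float64(-0.3022), np.float64(-0.1833)) F [-0.5  0.1 -0.9]
=== med 0.0969 at 26.55
((0.2733134329319, -0.07489979267120361), (0.11736869812011719, 0.030553506687283516), 4.10492467880249) 0.11286953103240031
nose {'at': [0.3587, -0.0584, 0.1091], 'conf': 0.95}
right_face {'at': [0.4736, -0.1843, 0.1061], 'conf': 0.56}
post {'at': [0.759, -0.0207, 0.0027], 'conf': 0.64}
post {'at': [0.4715, -0.1854, 0.1087], 'conf': 0.58}
```

Its predicted natural stop is now about 0.14, against a target of 0.113. I'll take off the rest with a soft moving catch on the right bumper: close in, then recede at about half the pad's speed.

```bash
python3 -m creep '[0,-0.4,0,0,0,0,0, 0,-1.1,0,0,0,0,0, 0,-1.9,0,0,0,0,0, 0,-2.6,0,0,0,0,0, 0,-3.1,0,0,0,0,0, 0,-3.35,0,0,0,0,0, 0,-3.4,0,0,0,0,0, 0,-3.4,0,0,0,0,0, 0,-3.39,0,0,0,0,0, 0,-3.38,0,0,0,0,0, 0,-3.37,0,0,0,0,0, 0,-3.36,0,0,0,0,0, 0,-3.34,0,0,0,0,0, 0,-3.33,0,0,0,0,0, 0,-3.32,0,0,0,0,0, 0,-3.31,0,0,0,0,0, 0,-3.3,0,0,0,0,0, 0,-3.28,0,0,0,0,0, 0,-3.27,0,0,0,0,0, 0,-3.26,0,0,0,0,0]'
python3 -c "
from h import *
est(6);c=camera('side');cv2.imwrite('pics/c6.png',cv2.resize(c['pixels'][150:330,360:560,::-1],None,fx=3,fy=3))"
```

```text
clock: 28.62
position: [0.4705, -0.2007, 0.1303]
ee_rot: [0.999, 0.034, 0.0, -0.0]
ft_force: [0.4, -0.5, -0.7]
grip_width: 0.001
side t 28.617 rect 0.1192 cen 0.1171 r 0.301 [0.199 0.155] 2841 tool [ 0.4705 -0.2007  0.1303] (np.float64(-0.3039), np.float64(-0.1453)) F [ 0.4 -0.5 -0.7]
side t 28.667 rect 0.1203 cen 0.1198 r 0.301 [0.199 0.154] 2835 tool [ 0.4705 -0.2007  0.1303] (np.float64(-0.3041), np.float64(-0.1449)) F [0.4 0.2 0.4]
side t 28.717 rect 0.1129 cen 0.1186 r 0.301 [0.199 0.157] 2870 tool [ 0.4705 -0.2007  0.1303] (np.float64(-0.303), np.float64(-0.1472)) F [0.3 1.2 0.1]
side t 28.767 rect 0.1088 cen 0.1208 r 0.301 [0.2   0.155] 2870 tool [ 0.4705 -0.2006  0.1303] (np.float64(-0.3024), np.float64(-0.1484)) F [-0.6  0.2 -0.1]
side t 28.817 rect 0.1044 cen 0.1200 r 0.301 [0.199 0.156] 2884 tool [ 0.4705 -0.2006  0.1303] (np.float64(-0.3017), np.float64(-0.1497)) F [-0.6 -0.5  0.5]
side t 28.867 rect 0.1076 cen 0.1164 r 0.301 [0.2   0.155] 2850 tool [ 0.4705 -0.2006  0.1302] (np.float64(-0.3022), np.float64(-0.1487)) F [ 0.1 -0.1  0.5]
=== med 0.1179 at 28.7667
```

View pics/c6.png

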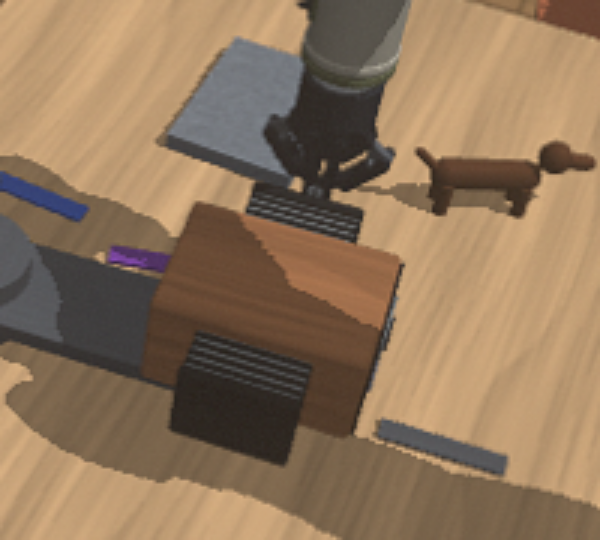

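```bash
python3 -m creep '[0,0,0,0,0,0,0, 0,0,0,0,0,0,0, 0,0,0,0,0,0,0, 0,0.01,0,0,0,0,0, 0,0.01,0,0,0,0,0, 0,0.02,0,0,0,0,0]'
python3 -c "
from h import *
est(6)"
```

```text
clock: 29.47
position: [0.4705, -0.2008, 0.1303]
ee_rot: [0.999, 0.034, -0.0, -0.0]
ft_force: [-0.7, 0.4, -0.1]
grip_width: 0.002
side t 29.467 rect 0.1138 cen 0.1171 r 0.301 [0.199 0.154] 2849 tool [ 0.4705 -0.2008  0.1303] (np.float64(-0.3031), np.float64(-0.1471)) F [-0.7  0.4 -0.1]
side t 29.517 rect 0.1141 cen 0.1159 r 0.301 [0.199 0.156] 2871 tool [ 0.4705 -0.2009  0.1303] (np.float64(-0.3032), np.float64(-0.147)) F [-0.2 -0.3 -1.5]
side t 29.567 rect 0.1229 cen 0.1145 r 0.301 [0.199 0.155] 2852 tool [ 0.4705 -0.2008  0.1303] (np.float64(-0.3044), np.float64(-0.1443)) F [-0.1 -0.5 -0.2]
side t 29.617 rect 0.1035 cen 0.1132 r 0.301 [0.2   0.157] 2852 tool [ 0.4705 -0.2009  0.1303] (np.float64(-0.3016), np.float64(-0.1502)) F [-0.6  0.2  0.2]
side t 29.667 rect 0.1036 cen 0.1142 r 0.301 [0.199 0.153] 2844 tool [ 0.4705 -0.2008  0.1303] (np.float64(-0.3016), np.float64(-0.1501)) F [-0.  -0.  -0.1]
side t 29.717 rect 0.1144 cen 0.1175 r 0.301 [0.199 0.153] 2843 tool [ 0.4705 -0.2008  0.1303] (np.float64(-0.3032), np.float64(-0.1469)) F [-0.5 -0.7  1.4]
=== med 0.1143 at 29.6167
```

The catch worked: speed is about −0.004 rad/s at 0.115. I'll withdraw and let it settle.

```bash
python3 -m creep '[0,0.3,0,0,0,0,0, 0,1,0,0,0,0,0, 0,2,0,0,0,0,0, 0,3,0,0,0,0,0, 0,4,0,0,0,0,0, 0,5,0,0,0,0,0, 0,6,0,0,0,0,0, 0,6.5,-1,0,0,0,0, 0,6.5,-3,0,0,0,0, 0,6.5,-6,0,0,0,0, 0,6.5,-9,0,0,0,0, 0,6.5,-10,0,0,0,0, 0,6.5,-10,0,0,0,0, 0,6.5,-10,0,0,0,0, 0,6.5,-10,0,0,0,0, 0,6.5,-10,0,0,0,0, 0,6.5,-10,0,0,0,0, 0,6.5,-10,0,0,0,0, 0,6.5,-10,0,0,0,0, 0,6.5,-10,0,0,0,0]'
python3 -c "
from h import *
est(6);look('scene')"
python3 -m creep '[0,0,0,0,0,0,0, 0,0,0,0,0,0,0, 0,0,0,0,0,0,0, 0,0,0,0,0,0,0, 0,0,0,0,0,0,0, 0,0,0,0,0,0,0, 0,0,0,0,0,0,0, 0,0,0,0,0,0,0, 0,0,0,0,0,0,0, 0,0,0,0,0,0,0, 0,0,0,0,0,0,0, 0,0,0,0,0,0,0, 0,0,0,0,0,0,0, 0,0,0,0,0,0,0, 0,0,0,0,0,0,0, 0,0,0,0,0,0,0, 0,0,0,0,0,0,0, 0,0,0,0,0,0,0, 0,0,0,0,0,0,0, 0,0,0,0,0,0,0]'
python3 -c "
from h import *
est(6)"
```

```text
clock: 31.43
position: [0.4749, -0.2657, 0.23]
ee_rot: [0.999, 0.034, -0.0, -0.0]
ft_force: [-0.0, -1.3, 0.3]
grip_width: -0.002
side t 31.433 rect 0.1035 cen 0.1115 r 0.301 [0.2   0.155] 2880 tool [ 0.4749 -0.2657  0.23  ] (np.float64(-0.304), np.float64(-0.2151)) F [-0.  -1.3  0.3]
side t 31.483 rect 0.1160 cen 0.1119 r 0.301 [0.199 0.156] 2871 tool [ 0.4749 -0.2657  0.2301] (np.float64(-0.3066), np.float64(-0.2113)) F [ 0.6 -1.3  0.1]
side t 31.533 rect 0.0994 cen 0.1106 r 0.301 [0.2   0.155] 2854 tool [ 0.4749 -0.2657  0.2302] (np.float64(-0.303), np.float64(-0.2164)) F [-0.2  0.1 -0.2]
side t 31.583 rect 0.1130 cen 0.1104 r 0.301 [0.198 0.154] 2862 tool [ 0.475  -0.2657  0.2302] (np.float64(-0.3059), np.float64(-0.2123)) F [ 0.6 -0.6 -0.3]
side t 31.633 rect 0.1139 cen 0.1125 r 0.301 [0.199 0.152] 2863 tool [ 0.475  -0.2657  0.2302] (np.float64(-0.3061), np.float64(-0.212)) F [ 0.1 -0.7  0. ]
side t 31.683 rect 0.1223 cen 0.1123 r 0.301 [0.199 0.156] 2865 tool [ 0.475  -0.2657  0.2303] (np.float64(-0.3079), np.float64(-0.2094)) F [ 0.3 -0.4  0. ]
=== med 0.1121 at 31.5833
scene 
[... 532 characters left out ...]
.float64(-0.3071), np.float64(-0.2105)) F [-0.1 -0.  -0.2]
side t 33.55 rect 0.1245 cen 0.1064 r 0.301 [0.199 0.154] 2869 tool [ 0.475  -0.2657  0.2303] (np.float64(-0.3083), np.float64(-0.2087)) F [-0.1 -0.1 -1. ]
side t 33.6 rect 0.1221 cen 0.1087 r 0.301 [0.2   0.154] 2860 tool [ 0.475  -0.2657  0.2303] (np.float64(-0.3078), np.float64(-0.2095)) F [-0.7  0.   0.4]
side t 33.65 rect 0.1096 cen 0.1129 r 0.301 [0.2   0.156] 2888 tool [ 0.475  -0.2657  0.2303] (np.float64(-0.3052), np.float64(-0.2132)) F [ 0.4  0.2 -0.8]
side t 33.7 rect 0.1126 cen 0.1133 r 0.301 [0.198 0.154] 2852 tool [ 0.475  -0.2657  0.2303] (np.float64(-0.3058), np.float64(-0.2124)) F [0.4 0.1 0.3]
=== med 0.1128 at 33.6
```

It is at rest at about 0.111 (target 0.113). Now it stands free for about 7 s, then a final check.

```bash
for i in 1 2 3 4; do python3 -m creep '[0,0,0,0,0,0,0, 0,0,0,0,0,0,0, 0,0,0,0,0,0,0, 0,0,0,0,0,0,0, 0,0,0,0,0,0,0, 0,0,0,0,0,0,0, 0,0,0,0,0,0,0, 0,0,0,0,0,0,0, 0,0,0,0,0,0,0, 0,0,0,0,0,0,0, 0,0,0,0,0,0,0, 0,0,0,0,0,0,0, 0,0,0,0,0,0,0, 0,0,0,0,0,0,0, 0,0,0,0,0,0,0, 0,0,0,0,0,0,0, 0,0,0,0,0,0,0, 0,0,0,0,0,0,0, 0,0,0,0,0,0,0, 0,0,0,0,0,0,0]' >/dev/null; done
python3 -c "
from h import *
est(8)
c=camera('side');save(c,'end.png')
for q in('mug','dog','book','nose'): print(q,[(round(x['conf'],2),x['at']) for x in pinpoint(c,q)[:1]])"
```

```text
side t 40.417 rect 0.1115 cen 0.1138 r 0.301 [0.199 0.157] 2886 tool [ 0.475  -0.2657  0.2303] (np.float64(-0.3056), np.float64(-0.2127)) F [ 0.5  0.7 -0.3]
side t 40.467 rect 0.1169 cen 0.1148 r 0.301 [0.199 0.155] 2845 tool [ 0.475  -0.2657  0.2303] (np.float64(-0.3068), np.float64(-0.2111)) F [ 0.3  0.2 -0.7]
side t 40.517 rect 0.1041 cen 0.1103 r 0.301 [0.199 0.155] 2854 tool [ 0.475  -0.2657  0.2303] (np.float64(-0.304), np.float64(-0.215)) F [ 0.1 -0.5 -0.3]
side t 40.567 rect 0.1051 cen 0.1117 r 0.301 [0.199 0.154] 2893 tool [ 0.475  -0.2657  0.2303] (np.float64(-0.3042), np.float64(-0.2146)) F [-0.1  0.1 -0.2]
side t 40.617 rect 0.1014 cen 0.1101 r 0.301 [0.199 0.156] 2891 tool [ 0.475  -0.2657  0.2303] (np.float64(-0.3035), np.float64(-0.2158)) F [ 0.  -0.4 -0.9]
side t 40.667 rect 0.1107 cen 0.1114 r 0.301 [0.199 0.155] 2860 tool [ 0.475  -0.2657  0.2302] (np.float64(-0.3054), np.float64(-0.2129)) F [ 0.3  0.8 -0.1]
side t 40.717 rect 0.1010 cen 0.1152 r 0.301 [0.199 0.155] 2848 tool [ 0.475  -0.2657  0.2303] (np.float64(-0.3033), np.float64(-0.2159)) F [ 1.2 -0.5  0.6]
side t 40.767 rect 0.1153 cen 0.1130 r 0.301 [0.199 0.155] 2864 tool [ 0.4749 -0.2657  0.2303] (np.float64(-0.3064), np.float64(-0.2116)) F [-1.1 -0.6 -0.1]
=== med 0.1115 at 40.6167
mug [(0.97, [0.495, 0.4334, 0.001])]
dog [(0.57, [0.3378, -0.4206, 0.0011])]
book [(0.82, [0.6, -0.4506, 0.0009])]
nose [(0.75, [0.3581, -0.0668, 0.107])]
```

View pics/end.png

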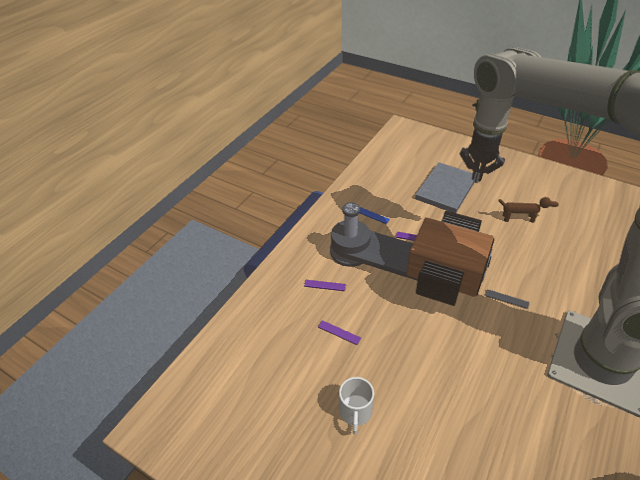

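The picture shows the front at (485,270) in line with the grey strip at (507,298). The gripper is clear at (480,165), and the mug, dog and book haven't moved.

```bash
python3 -c "
from workcell import *
print(hand_in())"
```

```text
the job is handed in; nothing more can be done
None
```

The loudspeaker points along the dark steel strip and stands still, and I handed the job in at about 41 s of the 64 s allowed.

- **What I did:** I pushed the left bumper, moved the gripper over the cabinet to the other side, and let the swing coast until it was nearly stopped. I took out the last of the motion with a soft touch on the right bumper, then pulled clear.
- **Final aim:** the arm measured 0.112 rad against the strip's 0.113 rad. Single pictures scatter by about 0.01 rad and the strip's own fits ranged from 0.107 to 0.115. No drift was measurable between 33.5 and 40.8 s, with the gripper clear the whole time.
- **Other objects:** the mug, dog and book were within 5 mm of where they started, which is within measuring error.
- **What went less well:** on the first push the closed finger linkage rested on the left bumper's upper edge with about 7 N upward. That was on the bumper only, as far as the pictures show, and it still set the swing moving at about 0.04 rad/s. I then raised and turned the gripper so its narrow side faced the bumper.

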